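# Rock the pendulum angle gauge on the mounting stud to the set lean and hold it

### The job

Pick up the pendulum angle gauge and set the groove of its foot astride the round bar on top of the uneven mounting stud, about the middle of the bar. Rock it sideways on the bar until the free-swinging pointer settles on the wide black mark of the dial, then keep holding it in that lean, still pressed lightly down on the bar: you finish with the gauge in the gripper, held steady, so that a colleague can lock the microscope stand to that angle. Leave the slide box, dropper bottle and dish where they are.

Things in the scene. Friction and masses are not known exactly. Their poses are not given: they have to be found in the camera images.
- gauge_grip (a point): Grip point in the handle of the loose pendulum angle gauge (0.3 to 0.5 kg), which stands upright on the bench: grey round case 100 mm across, 22 thick, on a foot 100 wide (y) by 36 deep (x). The black handle is 16 mm thick (x), 44 wide (y), 111 to 155 mm above the foot's underside; this point is at 138 mm. Gauge axes: x out of the dial face, y sideways along the foot, z up.
- gauge_groove (a point): Point on the gauge's mid-plane 0.6 mm above the foot's underside, 137.4 mm straight below gauge_grip, same axes. A V-groove (44 mm wide at the bottom, 12 deep, open below and at both ends) runs through the foot along the gauge's x. With the groove seated on the stud's bar this point lies on the bar's axis, and rocking turns the gauge about it.
- stud_bar (a point): Centre of the level round steel bar on the fixed mounting stud: 20 mm diameter, 56 long along this point's x, axis 58 mm above the bench. Below it a neck 16 mm wide (y), a shoulder 34 mm high on the +y side, a lower one (23 mm) on the -y side, a foot plate 90 (x) by 110 (y) by 12 mm. The gauge can rock 0.5 rad either way before it meets anything; let go, it flops over.
- pointer (a joint): Angle (rad) of the dark free-swinging pendulum pointer on the dial, 32 mm long, hinged 66 mm above the foot's underside. 0: points straight to the foot; positive: tip toward the gauge's +y side. It hangs plumb, so it reads minus the gauge's lean about its own x axis (right-hand rule); it swings for about a second after a movement.
- mark (a joint): Angle (rad), measured like the pointer, of the wide black mark (6 mm wide, 12 long) at the lower edge of the white dial. Set before the start, 0.16 to 0.42 rad to the +y side; it stays. Thin grey ticks follow every 10 degrees either side. The lean is right when pointer equals mark.
- pointer_tip (a point): The pointer's tip, 32 mm from the hinge. Its z axis points from the tip to the hinge.
- mark_tip (a point): Inner end of the wide black mark, 34 mm from the hinge. Its z axis points to the hinge.
- slide_box_mid (a point): Middle of the blue slide box, 60 x 105 x 32 mm, lying on the bench. Leave alone.
- dropper_mid (a point): Middle of the amber dropper bottle, 40 mm across, 85 mm tall. Leave alone.
- dish_mid (a point): Middle of the shallow glass dish, 90 mm across, 18 mm tall. Leave alone.

How it is judged:
By the outcome, as a careful person would: the job done as asked, in the order asked, and still so for the second after the job is handed in, while the arm keeps its last pose, push and grip.
It also fails if it takes over 45 s, if anything falls off the work surface, if the arm or the gripper's body presses on something with over 40 N, if the wrist force passes 120 N, or if a joint passes its speed limit or range.

### The arm

A 6-joint arm with a two-finger parallel gripper is mounted at the origin on the work surface. World frame = base frame: x ahead of the robot, y to its left, z up, the work surface at z = 0. Lengths are in mm, angles in rad, forces in N, time in s.
With the tool pointing down it reaches from about 400 to 825 mm from the base axis. Payload 7 kg.
Tool frame: the origin (TCP) lies at the very end of the fingers, on their centre line; the grasp point (between the pads) lies 19 mm behind it; z points along the fingers, y is the direction in which the jaws open and shut (so a half turn about z gives the same grasp; the last joint's range is limited). The gripper opens to 88 mm and grips with 3 to 60 N. Pads are 19 mm wide; open, the fingers measure 130 mm over their backs; the gripper's body (78 mm by 193 mm) begins 47 mm behind the grasp point.
Start: joints at [1.621, 0.359, 0.012, 0, -1.224, -0.288], TCP at [159.017, 655.979, 226.561] pointing down, gripper open.
Joint ranges: [-3.07, 3.07], [-1.43, 2.12], [-1.02, 1.25], [-3.03, 1.67], [-3.05, -0], [-3.03, 3.03]. Speed limits (rad/s): [2.39, 2.39, 3.01, 3.14, 3.14, 3.14].

### API

Orientations are given as a unit quaternion [x, y, z, w].
In Python, from plant import bot gives the robot as it stands. Calls block until the motion is done:
- bot.move_ptp(position, orientation): joint-space move of the TCP to a pose.
- bot.line_to(position, velocity=150, ori=None): straight line of the TCP; ori=None keeps the orientation; velocity is the mean speed in mm/s.
- bot.move_joints(angles): joint-space move.
- bot.move_gripper(opening, force=None): finger opening in mm; force is the grip in N (None keeps the last); returns when the fingers have stopped.
- bot.pause(seconds).
- bot.solve_ik(position, orientation): joint angles nearest the present ones, or None.
- bot.read_state(): the state.
- bot.camera(name): name is "side" or "top"; returns the picture (480x640x3 uint8, red, green, blue); there is no depth.
- bot.get_calibration(name): a dict with "fx", "fy", "cx", "cy" (pixels), "view" (4x4, takes a point from world to camera coordinates). Camera axes: x right, y up, looking along -z (the intrinsics and any distortion apply to the point x, -y, -z); pixel columns grow to the right and rows downward; lengths in mm; the calibration is good to about 2 mm. A picture is of the moment at which its call begins. get_calibration takes no time and is no camera call.
A pose or a line that the arm cannot do raises bot.Unreachable and nothing moves.
- bot.close_job(): hands the job in, once; it reports no verdict.
The state is a dict: "t": time; "joint_pos": joint angles; "qvel": joint speeds; "tau": joint torques, N m; "tcp_pos": TCP position; "eef_rot": TCP orientation; "contact_force": force on the tool from outside, world axes, zero at the start; "moment": the same for the moment, N m; "width": finger opening in mm.
Only numpy, scipy, OpenCV 4.12 (cv2) and the standard library are available. Lean on these libraries where they do the work, as an engineer would, in place of code of your own. Each camera call takes 0.05 s, during which the arm holds its last target.

## Working session

There is one attempt and no reset: what is moved stays moved. The work goes in short steps, each a Python script; the robot and the scene stay as the last script left them, time stands still between calls to the robot, and variables do not carry over. Pictures are saved under pics/ and viewed, and the job is handed in when it is done.

```bash
ls; mkdir -p pics
python3 - <<'E'
from plant import bot
import cv2
for n in("side","top"):
    im=bot.camera(n); cv2.imwrite(f"pics/{n}0.png",im[:,:,::-1])
    c=bot.get_calibration(n); print(n,c)
print(bot.read_state())
E
```

```text
pics
side {'fx': 520.548672843894, 'fy': 520.548672843894, 'cx': 323.175835076138, 'cy': 237.07681668869165, 'view': array([[-9.99437399e-01, -3.03733063e-02, -1.42248750e-02,
         6.47095308e+02],
       [ 1.11896295e-02, -7.01789393e-01,  7.12296596e-01,
        -6.76026931e+01],
       [-3.16176690e-02,  7.11736686e-01,  7.01734432e-01,
        -1.43255582e+03],
       [ 0.00000000e+00,  0.00000000e+00,  0.00000000e+00,
         1.00000000e+00]])}
top {'fx': 506.81868733629153, 'fy': 506.81868733629153, 'cx': 318.71642863571435, 'cy': 245.26772899369004, 'view': array([[-2.66797624e-02, -9.99621260e-01, -6.74740542e-03,
         3.59859599e+00],
       [ 9.81328668e-01, -2.74764965e-02,  1.90365667e-01,
        -6.32617902e+02],
       [-1.90478963e-01, -1.54251161e-03,  9.81690066e-01,
        -1.17203897e+03],
       [ 0.00000000e+00,  0.00000000e+00,  0.00000000e+00,
         1.00000000e+00]])}
{'t': 0.1, 'joint_pos': array([ 1.62109075e+00,  3.59322725e-01,  1.11440703e-02, -3.10460370e-04,
       -1.22409844e+00, -2.88125306e-01]), 'qvel': array([ 2.52603534e-04, -7.45955275e-04,  3.25117069e-03,  3.66795651e-04,
       -4.26603026e-05, -2.16236968e-03]), 'tau': array([-9.26468019e-04, -5.84162450e+01,  2.93751365e+01,  7.01555058e+00,
        1.02144544e-02, -5.18152433e-05]), 'tcp_pos': array([158.93307751, 655.56774258, 225.70841436]), 'eef_rot': array([ 9.92931332e-01, -1.18687827e-01, -1.91872711e-05,  7.54388114e-04]), 'contact_force': array([ 0.23839154,  0.32608775, -0.0751359 ]), 'moment': array([-0.06269108,  0.00812986, -0.02435846]), 'width': 87.63345752992504}
```

View pics/side0.png

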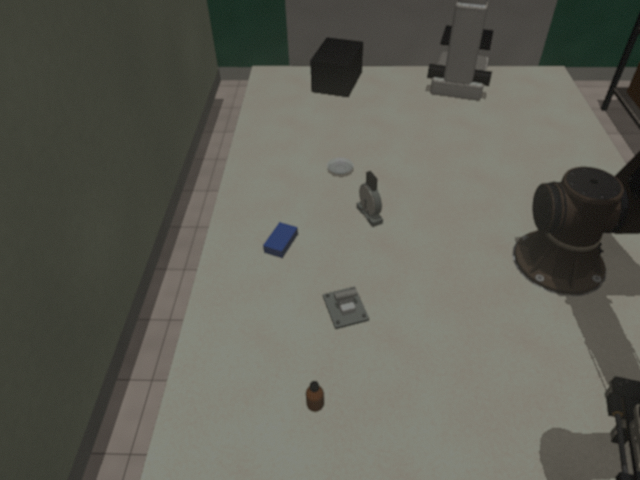

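View pics/top0.png

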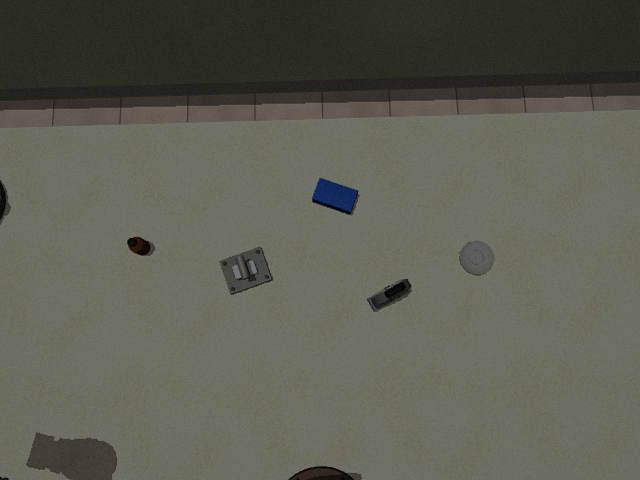

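Run:
```python
import cv2, numpy as np
a=cv2.imread("pics/side0.png");b=cv2.imread("pics/top0.png")
def crop(im,x,y,w,h,s): return cv2.resize(im[y:y+h,x:x+w],None,fx=s,fy=s,interpolation=cv2.INTER_CUBIC)
def g(i):return np.clip(i.astype(float)*1.6,0,255).astype(np.uint8)
A=crop(a,345,160,50,75,8);B=crop(a,315,270,62,75,6)
C=crop(b,355,265,66,56,6);D=crop(b,210,235,66,66,6)
cv2.imwrite("pics/cA.png",g(A));cv2.imwrite("pics/cB.png",g(B));cv2.imwrite("pics/cC.png",g(np.hstack([C,D[:336]])))
```

```text
(no output)
```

View pics/cA.png

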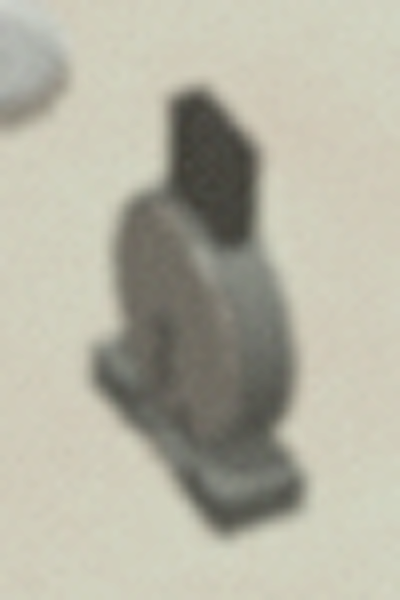

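View pics/cB.png

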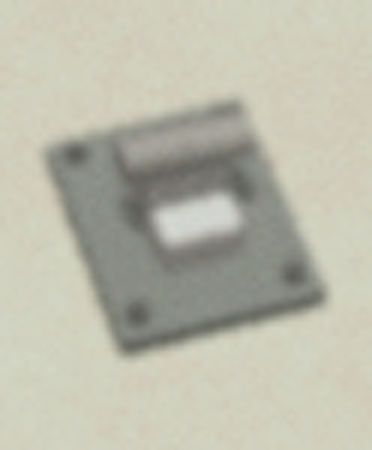

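View pics/cC.png

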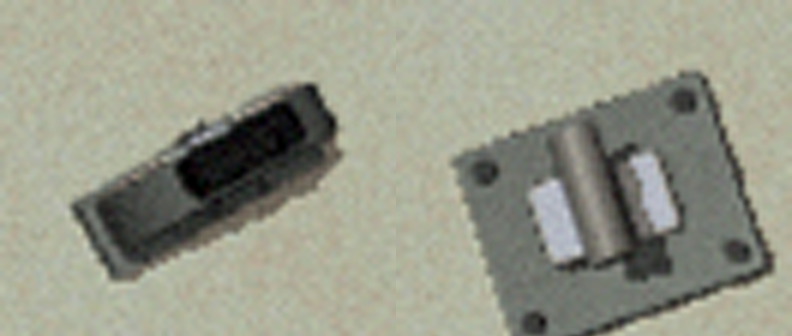

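```bash
cat > h.py <<'E'
import numpy as np, cv2
from plant import bot
from scipy.spatial.transform import Rotation as R
CAL={n:bot.get_calibration(n) for n in("side","top")}
def proj(n,P):
    c=CAL[n];P=np.atleast_2d(P);q=P@c["view"][:3,:3].T+c["view"][:3,3]
    return np.c_[c["cx"]+c["fx"]*q[:,0]/-q[:,2], c["cy"]-c["fy"]*q[:,1]/-q[:,2]]
def save(n,name,box=None,s=1,gain=1.6,draw=()):
    im=bot.camera(n)[:,:,::-1].astype(float)
    im=np.clip(im*gain,0,255).astype(np.uint8)
    cv2.imwrite(f"pics/raw_{name}.png",im)
    if box: x,y,w,h=box; im=cv2.resize(im[y:y+h,x:x+w],None,fx=s,fy=s,interpolation=cv2.INTER_CUBIC)
    cv2.imwrite(f"pics/{name}.png",im)
E
python3 - <<'E'
from h import *
from scipy.optimize import least_squares
def un(pts,ox,oy,s): return (np.array(pts,float)+.5)/s-.5+[ox,oy]
def pose(p,L): 
    c,s=np.cos(p[2]),np.sin(p[2]); L=np.array(L,float)
    return np.c_[p[0]+c*L[:,0]-s*L[:,1], p[1]+s*L[:,0]+c*L[:,1], L[:,2]]
# gauge: local x toward up-left
h=155
gt=[[8,22,h],[8,-22,h],[-8,-22,h],[-8,22,h]]; gt_px=un([(178,178),(296,98),(308,128),(195,200)],355,265,6)
gs=[[18,22*0+50,0],[18,-50,0],[-18,50,0]]; 
# side: image right=-x -> foot bottom near corner is (+18,+50), right one (-18,+50), left one (18,-50)
gs_px=un([(228,537),(303,500),(95,385)],345,160,8)
gh=[[8,22,h],[8,-22,h]]; gh_px=un([(250,160),(172,98)],345,160,8)
f=lambda p: np.r_[(proj("top",pose(p,gt))-gt_px).ravel(),(proj("side",pose(p,gs))-gs_px).ravel()]
r=least_squares(f,[540,-150,.5],loss='soft_l1',x_scale=[10,10,.1]);print(r.x,np.round(r.fun.reshape(-1,2),2).tolist())
g=r.x
pt=[[45,55,12],[45,-55,12],[-45,-55,12]]; pt_px=un([(57,158),(298,72),(375,268)],210,235,6)
ps_px=un([(325,298),(120,342),(46,148),(240,100)],315,270,6); ps=[[-45,55,12],[45,55,12],[45,-55,12],[-45,-55,12]]
bt=[[28,0,58],[-28,0,58]]; bt_px=un([(179,128),(215,258)],210,235,6)
f=lambda p: np.r_[(proj("top",pose(p,pt))-pt_px).ravel(),(proj("side",pose(p,ps))-ps_px).ravel(),(proj("top",pose(p,bt))-bt_px).ravel()]
r=least_squares(f,[560,150,.3],loss='soft_l1',x_scale=[10,10,.1]);print(r.x,np.round(r.fun.reshape(-1,2),2).tolist())
s=r.x
np.save("poses.npy",[g,s])
def gw(z,r,n=24):
    t=np.linspace(0,2*np.pi,n); return [[11,r*np.cos(a),z+r*np.sin(a)] for a in t]
for n in("side","top"):
    im=cv2.imread(f"pics/{n}0.png")
    if n=="side": box=(345,160,50,75)
    S=8
    def ov(im,p,Ls,box):
        x,y,w,hh=box; o=cv2.resize(im[y:y+hh,x:x+w],None,fx=S,fy=S,interpolation=cv2.INTER_CUBIC)
        o=np.clip(o*1.6,0,255).astype(np.uint8)
        for L in Ls:
            q=((proj(n,pose(p,L))-[x,y]+.5)*S-.5); cv2.polylines(o,[np.round(q).astype(int)],True,(0,0,255),1)
        return o
    foot=[[18,50,0],[18,-50,0],[-18,-50,0],[-18,50,0]]
    b1=(345,160,50,65) if n=="side" else (355,265,50,65)
    b2=(320,275,50,65) if n=="side" else (215,235,60,65)
    A=ov(im,g,[foot,gt,gw(66,50)],b1)
    B=ov(im,s,[[[a*45,b*55,12] for a,b in((1,1),(1,-1),(-1,-1),(-1,1))],[[28,10,58],[28,-10,58],[-28,-10,58],[-28,10,58]]],b2)
    cv2.imwrite(f"pics/ov_{n}.png",cv2.resize(np.hstack([A,B]),None,fx=.9,fy=.9))
E
```

```text
[ 5.10628788e+02 -1.80089592e+02  4.89212684e-01] [[0.69, -3.16], [-1.88, 0.35], [-0.1, 1.63], [1.61, -0.5], [0.24, 1.09], [-25.52, -14.19], [27.35, 16.29]]
[5.85437468e+02 1.73230398e+02 3.12555118e-01] [[-0.42, -0.97], [0.87, -0.96], [-0.74, -0.3], [0.86, -0.76], [0.31, 0.54], [0.16, -0.67], [0.79, -0.41], [-0.88, 0.01], [0.18, -0.07]]
```

```bash
python3 -c "
import cv2,numpy as np
a=cv2.imread('pics/ov_side.png');b=cv2.imread('pics/ov_top.png');print(a.shape,b.shape)"
```

```text
(468, 720, 3) (468, 792, 3)
```

View pics/ov_side.png

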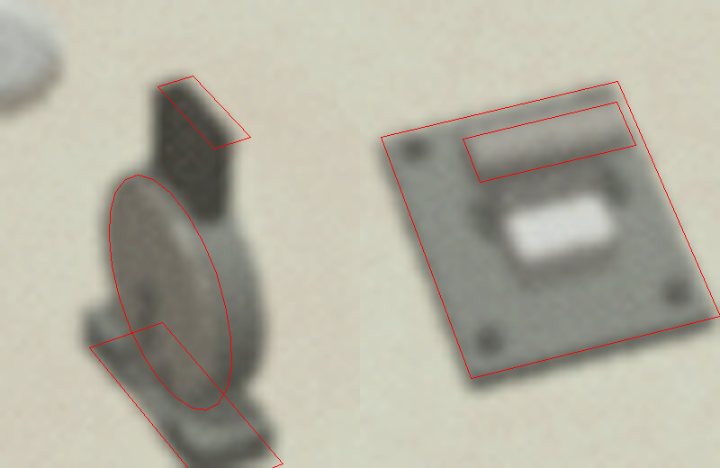

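View pics/ov_top.png

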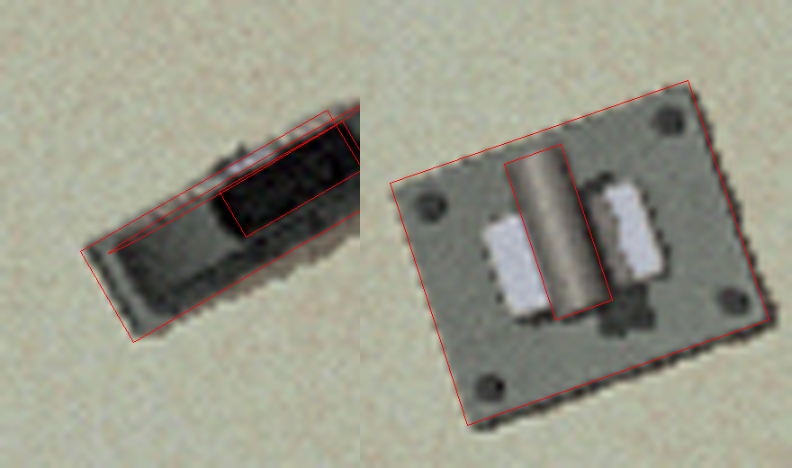

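Run:
```python
from h import *
from scipy.optimize import least_squares
def un(pts,ox,oy,s): return (np.array(pts,float)+.5)/s-.5+[ox,oy]
def pose(p,L): 
    c,s=np.cos(p[2]),np.sin(p[2]); L=np.array(L,float)
    return np.c_[p[0]+c*L[:,0]-s*L[:,1], p[1]+s*L[:,0]+c*L[:,1], L[:,2]]
h=155
gt=[[8,22,h],[8,-22,h],[-8,-22,h],[-8,22,h]]; gt_px=un([(178,170),(296,98),(308,128),(195,200)],355,265,6)
gs=[[18,50,0],[-18,50,0],[18,-50,0]]
gs_px=un([(228,537),(303,500),(95,385)],345,160,8)
gf=[[18,50,0],[-18,50,0]]; gf_px=un([(72,205),(120,280)],355,265,6)
f=lambda p: np.r_[(proj("top",pose(p,gt))-gt_px).ravel(),(proj("side",pose(p,gs))-gs_px).ravel(),(proj("top",pose(p,gf))-gf_px).ravel()]
r=least_squares(f,[540,-150,.5],loss='soft_l1',x_scale=[10,10,.1]);print(r.x,np.round(r.fun.reshape(-1,2),2).tolist())
g=r.x;s=np.load("poses.npy")[1];np.save("poses.npy",[g,s])
t=np.linspace(0,2*np.pi,40)
foot=[[18,50,0],[18,-50,0],[-18,-50,0],[-18,50,0]]
H=[[8,22,111],[8,-22,111],[8,-22,155],[8,22,155]]
circ=[[11,50*np.cos(a),66+50*np.sin(a)] for a in t]
out=[]
for n,b in(("side",(345,160,50,72)),("top",(355,268,70,50))):
    im=cv2.imread(f"pics/{n}0.png");S=8 if n=="side" else 5;x,y,w,hh=b
    o=cv2.resize(im[y:y+hh,x:x+w],None,fx=S,fy=S,interpolation=cv2.INTER_CUBIC);o=np.clip(o*1.6,0,255).astype(np.uint8)
    for L in(foot,gt,H,circ):
        q=((proj(n,pose(g,L))-[x,y]+.5)*S-.5); cv2.polylines(o,[np.round(q).astype(int)],True,(0,0,255),1)
    out.append(cv2.copyMakeBorder(o,0,576-o.shape[0],0,0,cv2.BORDER_CONSTANT))
cv2.imwrite("pics/ov2.png",np.hstack(out))
```

```text
[ 5.11884739e+02 -1.81590659e+02  5.01972939e-01] [[1.37, -2.28], [-1.35, -0.32], [0.52, 0.91], [2.37, -1.01], [0.02, 0.71], [1.04, 1.45], [-0.08, -0.04], [-0.21, 0.43], [-0.69, 0.44]]
```

View pics/ov2.png

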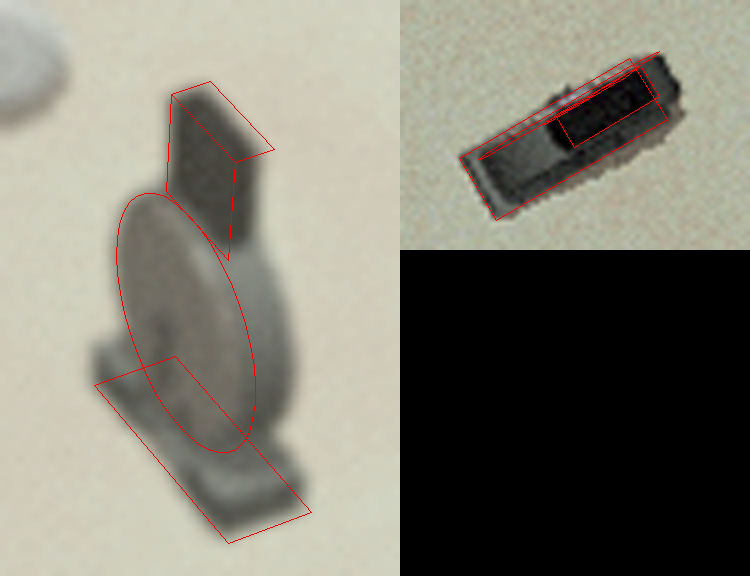

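```bash
cat >> h.py <<'E'
def toolR(yaw,lean=0,pitch=0,flip=1):
    """tool rotation for gauge Rz(yaw) Ry(pitch) Rx(lean); tool y=flip*gauge x, tool z=-gauge z"""
    G=R.from_euler('ZYX',[yaw,pitch,lean]).as_matrix()
    y=flip*G[:,0];z=-G[:,2];x=np.cross(y,z)
    return R.from_matrix(np.c_[x,y,z])
E
python3 - <<'E'
from h import *
g,s=np.load("poses.npy")
for fl in(1,-1):
    q=toolR(g[2],flip=fl).as_quat()
    print(fl,bot.solve_ik([g[0],g[1],125],q))
    for lean in(-.42,0,.42):
        rot=toolR(s[2],lean,flip=fl); 
        # groove at bar; TCP 119+... above groove
        p=np.array([s[0],s[1],58])-rot.as_matrix()[:,2]*121.4
        print(' ',lean,bot.solve_ik(p,rot.as_quat()))
    for yaw in(1.0,1.4,1.7):
      for pitch in(-.6,-.3,0):
        print('  v',yaw,pitch,[np.round(k,2) if k is not None else None for k in[bot.solve_ik([450,450,z],toolR(yaw,0,pitch,fl).as_quat()) for z in (400,500)]])
E
```

```text
1 [ 0.02001701  0.23384603 -0.41729374  0.         -0.91965656 -2.65963673]
  -0.42 [ 0.89398256  0.36464572 -0.3437176   0.38574226 -1.13296659  2.34722473]
  0 [ 0.60725536  0.28754167 -0.20264784  0.         -1.08060682  2.84689241]
  0.42 [ 0.23913537  0.3780874   0.00822248 -0.44073675 -1.26381344 -2.91963257]
  v 1.0 -0.6 [array([ 1.14, -0.12, -0.35,  0.11, -0.75,  2.94]), array([ 1.14, -0.13, -0.13,  0.09, -0.97,  2.97])]
  v 1.0 -0.3 [array([ 1.11,  0.05, -0.05,  0.04, -1.17,  3.02]), array([ 1.11,  0.05,  0.17,  0.03, -1.39,  3.03])]
  v 1.0 0 [None, None]
  v 1.4 -0.6 [array([ 0.92, -0.03, -0.09, -0.32, -0.99, -2.55]), array([ 0.92, -0.04,  0.1 , -0.29, -1.18, -2.63])]
  v 1.4 -0.3 [array([ 1.02,  0.09,  0.05, -0.11, -1.26, -2.74]), array([ 1.02,  0.09,  0.27, -0.11, -1.47, -2.77])]
  v 1.4 0 [array([ 1.09,  0.24,  0.23,  0.  , -1.56, -2.83]), array([ 1.09,  0.26,  0.47,  0.  , -1.78, -2.83])]
  v 1.7 -0.6 [array([ 0.78,  0.07,  0.08, -0.5 , -1.23, -2.14]), array([ 0.79,  0.06,  0.27, -0.47, -1.4 , -2.24])]
  v 1.7 -0.3 [array([ 0.96,  0.13,  0.14, -0.2 , -1.36, -2.38]), ar
[... 814 characters left out ...]
, -0.09])]
  v 1.4 -0.6 [array([ 0.92, -0.03, -0.09, -0.32, -0.99,  0.59]), array([ 0.92, -0.04,  0.1 , -0.29, -1.18,  0.52])]
  v 1.4 -0.3 [array([ 1.02,  0.09,  0.05, -0.11, -1.26,  0.4 ]), array([ 1.02,  0.09,  0.27, -0.11, -1.47,  0.37])]
  v 1.4 0 [array([ 1.09,  0.24,  0.23,  0.  , -1.56,  0.31]), array([ 1.09,  0.26,  0.47,  0.  , -1.78,  0.31])]
  v 1.7 -0.6 [array([ 0.78,  0.07,  0.08, -0.5 , -1.23,  1.  ]), array([ 0.79,  0.06,  0.27, -0.47, -1.4 ,  0.9 ])]
  v 1.7 -0.3 [array([ 0.96,  0.13,  0.14, -0.2 , -1.36,  0.76]), array([ 0.96,  0.14,  0.36, -0.2 , -1.57,  0.71])]
  v 1.7 0 [array([ 1.09,  0.24,  0.23,  0.  , -1.56,  0.61]), array([ 1.09,  0.26,  0.47,  0.  , -1.78,  0.61])]
```

Run:
```python
from h import *
g,s=np.load("poses.npy")
q=toolR(g[2],flip=-1).as_quat()
bot.move_ptp([g[0],g[1],240],q)
bot.line_to([g[0],g[1],122],150)
save("side","preg",(325,120,90,120),5)
print(bot.read_state()['t'],bot.read_state()['tcp_pos'],bot.read_state()['contact_force'])
```

```text
4.2667 [ 512.6944968  -181.62554577  123.05738992] [-0.24232118  0.19049247  0.80617979]
```

View pics/preg.png

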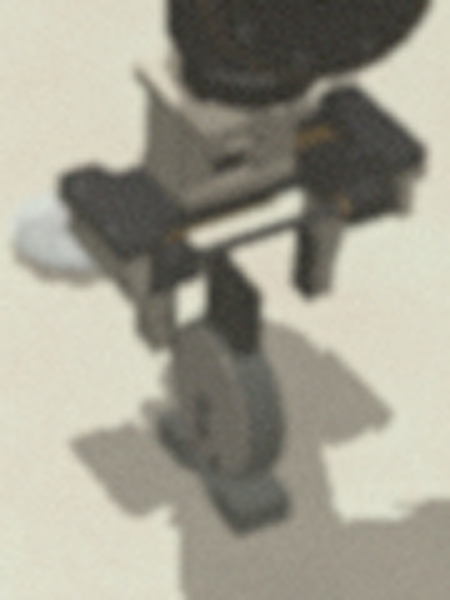

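The fingers (tips at about (155,335) and (312,285) in the crop) straddle the black handle near (235,305), so I'll close now.

Run:
```python
from h import *
bot.move_gripper(24,10)
print(bot.read_state()['contact_force'])
bot.move_gripper(10,45)
st=bot.read_state();print(st['t'],st['width'],st['contact_force'],st['tcp_pos'])
p=st['tcp_pos'].copy();p[2]=300
bot.line_to(p,200)
print(bot.solve_ik([450,520,520],toolR(1.5,0,-.6,-1).as_quat()),bot.solve_ik([480,480,550],toolR(1.5,0,-.7,-1).as_quat()))
save("side","lift",(325,60,120,150),4)
print(bot.read_state()['t'],bot.read_state()['contact_force'])
```

```text
[-0.75080223  0.44415478 -0.147103  ]
5.7333 15.84029048786376 [ 0.13034138  1.13416739 -0.14955672] [ 512.06408983 -181.44576793  121.96782497]
[ 0.96520524  0.05643318  0.251074   -0.3082873  -1.24823338  0.55533971] [ 0.81364647  0.03497092  0.29266994 -0.44026391 -1.27974265  0.69410652]
6.825 [-0.32101007 -0.93714909 -3.64016067]
```

View pics/lift.png

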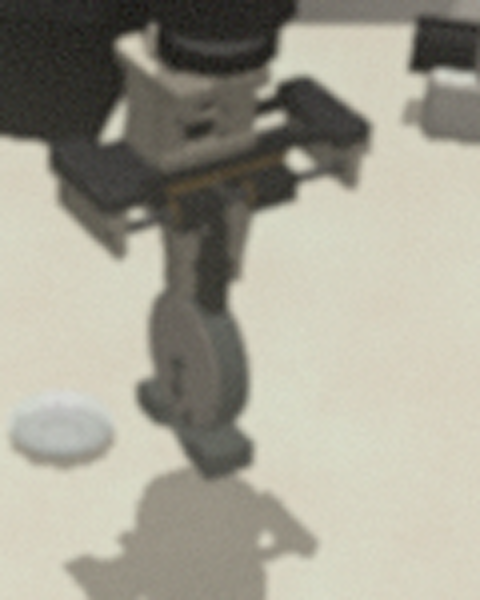

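Run:
```python
from h import *
q=toolR(1.4,0,-.7,-1).as_quat()
for P in([480,480,600],[500,520,600],[480,480,550]):
    if bot.solve_ik(P,q) is not None: break
print(P)
bot.move_ptp(P,q)
bot.pause(1.3)
u,v=proj("side",P)[0];print(u,v)
x,y=int(u)-60,int(v)-50
save("side","show",(x,y,130,120),5,1.5)
print(x,y,bot.read_state()['t'],bot.read_state()['tcp_pos'])
```

```text
[480, 480, 600]
432.7866855983508 215.582350134663
372 165 10.7083 [480.0020758  480.00199594 600.01235569]
```

View pics/show.png

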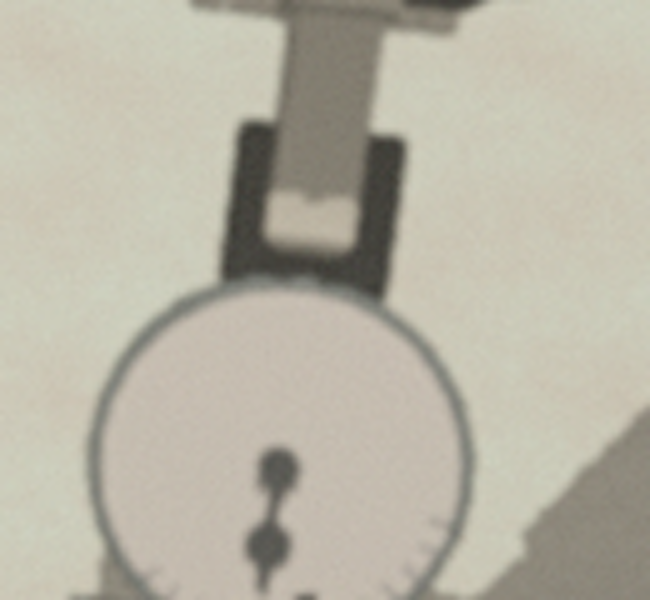

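Dial face confirmed: hinge at (278,468) and pointer bob at (267,546) in the crop. The mark sits at the cut edge near (307,598), so I'll crop lower.

Run:
```python
import cv2
im=cv2.imread("pics/raw_show.png")
cv2.imwrite("pics/show2.png",cv2.resize(im[235:315,385:475],None,fx=8,fy=8,interpolation=cv2.INTER_CUBIC)[:600])
```

```text
(no output)
```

View pics/show2.png

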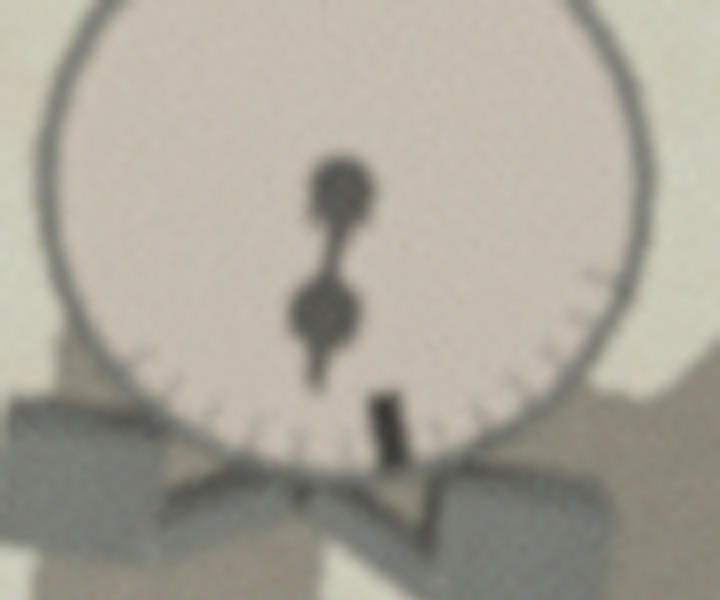

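Run:
```python
from h import *
c=CAL["side"];V=c["view"];C=-V[:3,:3].T@V[:3,3]
st=bot.read_state();T=R.from_quat(st['eef_rot']).as_matrix()
Gx,Gz=-T[:,1],-T[:,2];Gy=np.cross(Gz,Gx)
print('lean',np.arctan2(Gy[2],Gz[2]),'Gx',Gx)
ctr=st['tcp_pos']-Gz*(122-66)   # on mid plane
def ang(px,off):
    uv=(np.array(px,float)+.5)/8-.5+[385,235]
    d=V[:3,:3].T@np.array([(uv[0]-c["cx"])/c["fx"],-(uv[1]-c["cy"])/c["fy"],-1.])
    t=(ctr+Gx*off-C)@Gx/(d@Gx);P=C+t*d-ctr
    return np.array([P@Gy,P@Gz])
for off in(11,13):
    h=ang((341,190),off);r=[]
    for p in((316,390),(324,312),(384,395),(396,467),(346,480)):
        a=ang(p,off)-h; r.append((round(np.arctan2(a[0],-a[1]),4),round(np.hypot(*a),1)))
    print(h,r)
# foot bottom corners / disc sides for tilt
a=ang((40,190),11);b=ang((652,190),11);print(b-a)
L=ang((8,405),18);
print([ang(p,18) for p in((8,400),(605,483))])
```

```text
lean -6.066882863496914e-06 Gx [0.1299985  0.75370409 0.64422863]
[-0.17705554  0.12037909] [(np.float64(0.012), np.float64(33.2)), (np.float64(-0.0018), np.float64(20.2)), (np.float64(0.3355), np.float64(34.3)), (np.float64(0.3249), np.float64(46.3)), (np.float64(0.1502), np.float64(47.8))]
[-0.27360078  0.32773404] [(np.float64(0.012), np.float64(33.1)), (np.float64(-0.0018), np.float64(20.2)), (np.float64(0.3355), np.float64(34.2)), (np.float64(0.3249), np.float64(46.2)), (np.float64(0.1502), np.float64(47.6))]
[96.98544191 13.43555195]
[array([-49.01781703, -40.83943501]), array([ 46.9726119 , -40.31589033])]
```

Run:
```python
from h import *
st=bot.read_state()
bot.move_ptp([480,480,600],toolR(1.4,-.328,-.7,-1).as_quat())
bot.pause(1.5)
save("side","show3",(360,215,90,80),8,1.5)
print(bot.read_state()['t'])
im=cv2.imread("pics/raw_show3.png");cv2.imwrite("pics/show3b.png",cv2.resize(im[140:320,320:500],None,fx=3,fy=3))
```

```text
12.8583
```

View pics/show3b.png

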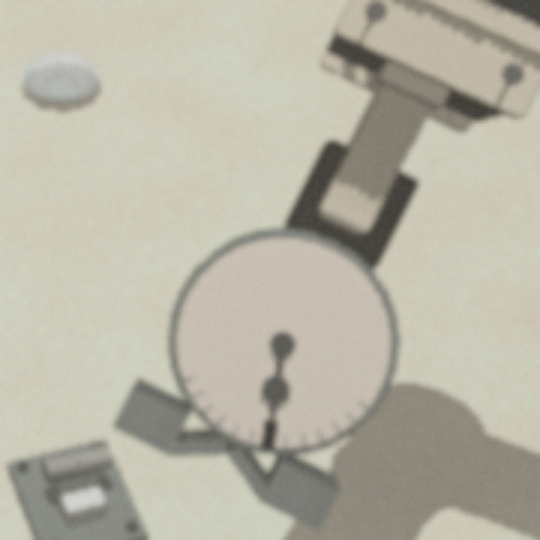

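View pics/show3.png

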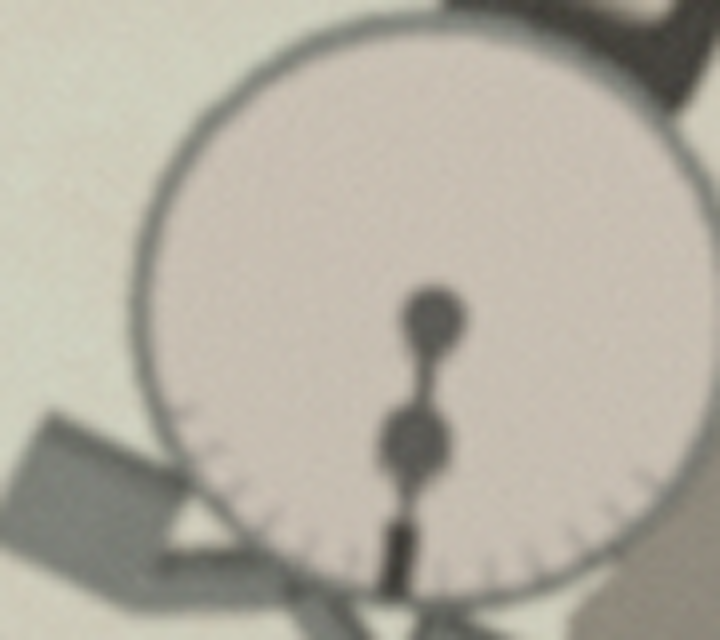

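Leaned 0.328 rad in the air, the pointer and mark line up from the hinge at (434,319): bob (415,442), mark (401,525) to (396,592). Next I'll go to the stud upright.

Run:
```python
from h import *
g,s=np.load("poses.npy")
q=toolR(s[2],0,0,-1).as_quat()
bot.move_ptp([s[0],s[1],300],q)
bot.line_to([s[0],s[1],200],120)
bot.pause(.3)
st=bot.read_state();print(st['t'],st['tcp_pos'],st['contact_force'],st['moment'])
u,v=proj("side",[s[0],s[1],100])[0]
save("side","pre",(int(u)-45,int(v)-65,90,110),5,1.6)
u,v=proj("top",[s[0],s[1],100])[0]
save("top","pret",(int(u)-50,int(v)-50,100,100),5,1.6)
```

```text
15.7333 [585.61821616 173.29896686 200.48152111] [-0.40505479  0.22833135 -3.95356759] [ 0.07364375 -0.05287241  0.02546928]
```

View pics/pre.png

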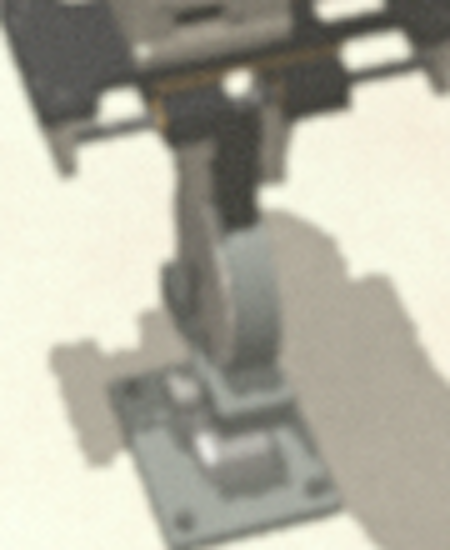

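View pics/pret.png

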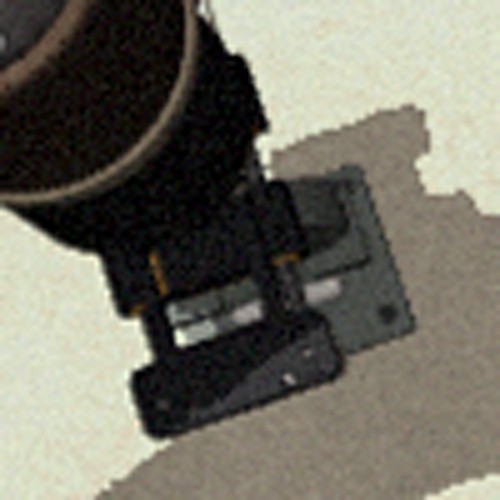

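Run:
```python
from h import *
g,s=np.load("poses.npy")
bot.line_to([s[0],s[1],185],50)
bot.pause(.2)
b=bot.read_state();print(b['t'],b['tcp_pos'],b['contact_force'])
z=185
while z>175.5:
    z-=.7
    bot.line_to([s[0],s[1],z],15); bot.pause(.06)
    st=bot.read_state();d=st['contact_force']-b['contact_force']
    print(round(st['t'],2),round(z,1),np.round(st['tcp_pos'],2),np.round(d,2),np.round(st['moment'],2))
    if d[2]>4 or np.hypot(d[0],d[1])>8: break
```

```text
16.4833 [585.60597805 173.30795832 185.27024998] [-0.35860285  0.00531043 -4.15137043]
16.79 184.3 [585.43 173.23 184.35] [ 0.64 -0.21 -0.47] [ 0.09 -0.01 -0.02]
17.1 183.6 [585.41 173.18 183.58] [-0.03 -0.04  0.22] [ 0.08 -0.    0.05]
17.41 182.9 [585.44 173.21 182.87] [ 0.26  0.77 -0.28] [0.06 0.03 0.05]
17.72 182.2 [585.45 173.22 182.17] [0.41 0.18 0.63] [ 0.1  -0.03 -0.04]
18.02 181.5 [585.43 173.25 181.48] [ 0.36 -0.37  0.  ] [ 0.03 -0.02  0.03]
18.33 180.8 [585.44 173.23 180.79] [0.28 0.03 0.06] [-0.01  0.01 -0.02]
18.64 180.1 [585.45 173.27 180.1 ] [0.15 0.56 0.86] [ 0.02 -0.09 -0.01]
18.95 179.4 [585.57 173.23 179.54] [-0.05 -0.5   1.48] [-0.01 -0.04  0.  ]
19.26 178.7 [585.73 173.24 179.3 ] [-1.16 -1.34  7.08] [-0.3   0.44 -0.02]
```

Run:
```python
from h import *
g,s=np.load("poses.npy")
B=np.array([s[0],s[1],58.]); base=np.array([-.36,.0,-4.0])
for l in np.linspace(0,-.328,9)[1:]:
    rt=toolR(s[2],l,0,-1);M=rt.as_matrix();Gx,Gz=-M[:,1],-M[:,2];Gy=np.cross(Gz,Gx)
    bot.line_to(B+Gz*(121.4-.6),40,rt.as_quat());bot.pause(.08)
    st=bot.read_state();d=st['contact_force']-base
    e=st['tcp_pos']-(B+Gz*121.4)
    print(round(st['t'],2),round(l,3),'F gauge xyz',np.round([d@Gx,d@Gy,d@Gz],1),'err',np.round([e@Gx,e@Gy,e@Gz],2),np.round(st['moment'],2))
    if np.linalg.norm(d)>25: print('stop');break
```

```text
19.62 -0.041 F gauge xyz [ 0.2 -1.3  7.2] err [ 0.41 -0.08 -0.12] [-0.64 -0.19  0.01]
19.98 -0.082 F gauge xyz [ 0.9 -2.2  8.6] err [ 0.46 -0.1  -0.11] [-0.48 -0.3   0.08]
20.33 -0.123 F gauge xyz [ 0.3 -1.7  9.7] err [ 0.5  -0.06 -0.09] [-0.4  -0.36  0.05]
20.69 -0.164 F gauge xyz [ 1.5 -2.4 10.5] err [ 0.5  -0.02 -0.05] [-0.29 -0.29  0.04]
21.05 -0.205 F gauge xyz [ 1.1 -3.  10.3] err [ 0.47  0.04 -0.06] [-0.22 -0.25  0.06]
21.41 -0.246 F gauge xyz [ 1.2 -3.3 10.1] err [ 0.42  0.07 -0.03] [-0.15 -0.25  0.08]
21.77 -0.287 F gauge xyz [ 0.9 -2.7 10.8] err [ 0.41  0.06 -0.02] [-0.05 -0.08  0.04]
22.12 -0.328 F gauge xyz [ 0.  -2.7 11.8] err [ 0.33  0.09 -0.02] [0.01 0.04 0.05]
```

Run:
```python
from h import *
g,s=np.load("poses.npy")
B=np.array([s[0],s[1],58.]);base=np.array([-.36,.0,-4.0])
rt=toolR(s[2],-.328,0,-1);M=rt.as_matrix();Gx,Gz=-M[:,1],-M[:,2];Gy=np.cross(Gz,Gx)
bot.line_to(B+Gz*(121.4-.4)-Gy*.2,10,rt.as_quat());bot.pause(1.3)
st=bot.read_state();d=st['contact_force']-base
T=R.from_quat(st['eef_rot']).as_matrix();x,z=-T[:,1],-T[:,2];y=np.cross(z,x)
print(st['t'],'lean',-np.arctan2(-y[2],z[2]),'pitch z of x',x[2],np.round([d@Gx,d@Gy,d@Gz],1),st['width'])
u,v=proj("side",[s[0],s[1],110])[0];print(int(u)-40,int(v)-50)
save("side","fin",(int(u)-40,int(v)-50,80,95),6,1.6)
c=proj("side",B+Gz*65.4+Gx*12)[0];print(c)
im=cv2.imread("pics/raw_fin.png");X,Y=int(c[0])-18,int(c[1])-20;print(X,Y)
cv2.imwrite("pics/fin2.png",cv2.resize(im[Y:Y+42,X:X+42],None,fx=14,fy=14,interpolation=cv2.INTER_CUBIC))
```

```text
23.675 lean -0.3280377205172388 pitch z of x 0.00044899812575330267 [ 1.2 -2.8  9.8] 15.564268949089046
306 230
[344.11914688 285.36585734]
326 265
```

View pics/fin.png

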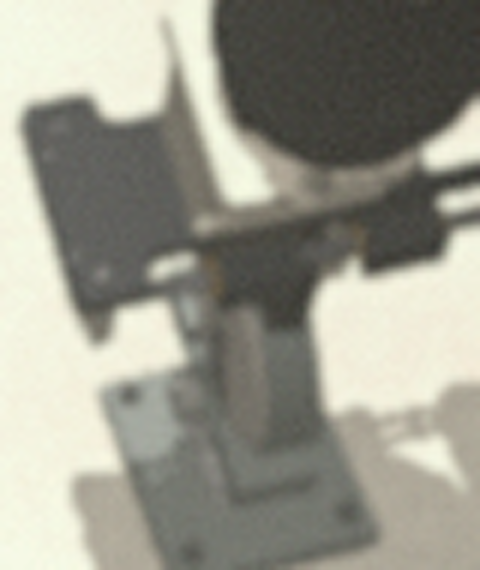

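View pics/fin2.png

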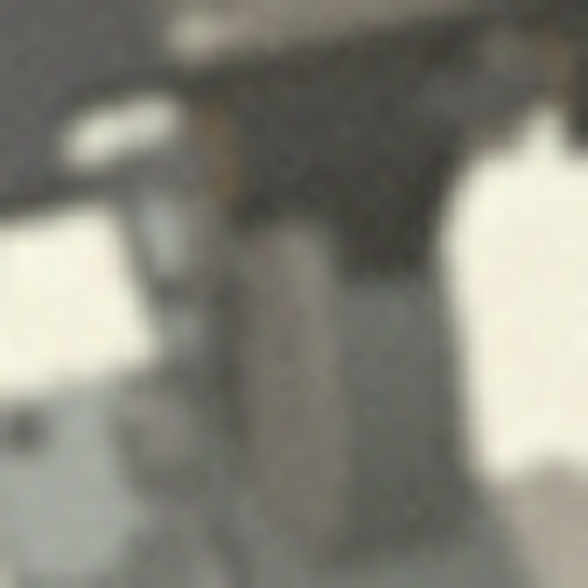

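The dial is too oblique here to read the pointer directly. I'll overlay the model outline to check the seat and lean, and ease the press slightly.

Run:
```python
from h import *
g,s=np.load("poses.npy")
B=np.array([s[0],s[1],58.]);base=np.array([-.36,.0,-4.0])
rt=toolR(s[2],-.328,0,-1);M=rt.as_matrix();Gx,Gz=-M[:,1],-M[:,2];Gy=np.cross(Gz,Gx)
bot.line_to(B+Gz*(121.4-.1)-Gy*.3,10,rt.as_quat());bot.pause(.6)
st=bot.read_state();d=st['contact_force']-base
print(st['t'],np.round([d@Gx,d@Gy,d@Gz],1),np.round(st['moment'],2))
t=np.linspace(0,2*np.pi,40)
polys=[[[18,50,-.6],[18,-50,-.6],[-18,-50,-.6],[-18,50,-.6]],[[11,50*np.cos(a),65.4+50*np.sin(a)] for a in t],[[-11,50*np.cos(a),65.4+50*np.sin(a)] for a in t],
 [[8,22,110],[8,22,154],[-8,22,154],[-8,22,110]]]
ptr=np.array([[13,32*np.sin(.328)*k,65.4-32*np.cos(.328)*k] for k in(0,1)])
outs=[]
for n,box in(("side",(310,255,66,75)),("top",(215,225,66,75))):
    im=cv2.imread("pics/raw_fin.png") if n=="side" else np.clip(bot.camera("top")[:,:,::-1]*2.,0,255).astype(np.uint8)
    x,y,w,h=box;S=6
    o=cv2.resize(im[y:y+h,x:x+w],None,fx=S,fy=S,interpolation=cv2.INTER_CUBIC);raw=o.copy()
    for L in polys:
        W=B+np.array(L)@np.c_[Gx,Gy,Gz].T
        cv2.polylines(o,[np.round((proj(n,W)-[x,y]+.5)*S-.5).astype(int)],True,(0,0,255),1)
    W=B+ptr@np.c_[Gx,Gy,Gz].T
    cv2.polylines(o,[np.round((proj(n,W)-[x,y]+.5)*S-.5).astype(int)],True,(255,0,0),1)
    outs.append(o)
cv2.imwrite("pics/fov.png",np.hstack(outs))
```

```text
24.575 [ 2.3 -1.8  8.7] [ 0.98 -0.44  0.26]
```

View pics/fov.png

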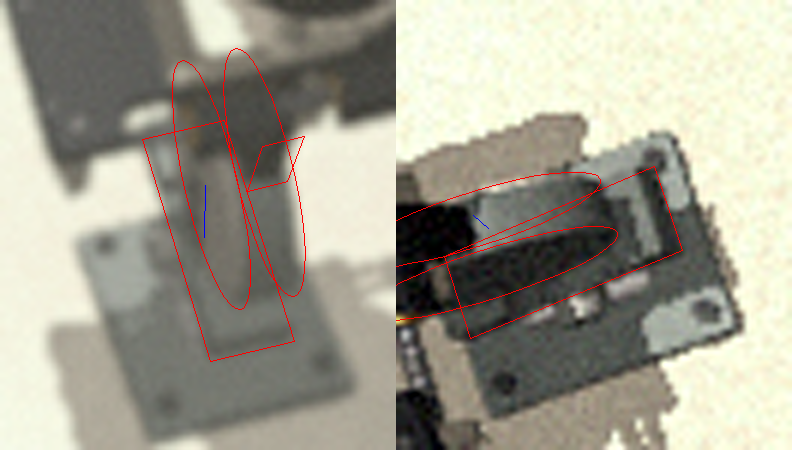

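Run:
```python
from h import *
g,s=np.load("poses.npy")
rt=toolR(s[2],-.328,0,-1);M=rt.as_matrix();Gx,Gz=-M[:,1],-M[:,2];Gy=np.cross(Gz,Gx);G=np.c_[Gx,Gy,Gz]
for i in range(6):
    bot.pause(.1);st=bot.read_state();print(round(st['t'],2),np.round((st['contact_force']-[-.36,0,-4])@G,1),np.round(st['moment']@G,2),np.round((st['tcp_pos']-[s[0],s[1],58])@G-[0,0,121.4],2),st['qvel'].__abs__().max().round(4))
```

```text
24.73 [ 1.7 -2.3  8.6] [ 0.82 -0.93  0.05] [ 0.17 -0.25  0.01] 0.0011
24.82 [ 2.3 -2.1  8.9] [ 0.89 -0.9   0.01] [ 0.16 -0.25  0.03] 0.0011
24.93 [ 1.6 -1.8  9.1] [ 0.88 -0.93  0.06] [ 0.15 -0.23  0.01] 0.0021
25.02 [ 2.1 -2.   9.1] [ 0.9  -1.    0.04] [ 0.18 -0.22  0.04] 0.0028
25.12 [ 2.7 -1.1  9.4] [ 0.93 -1.07  0.01] [ 0.14 -0.26 -0.  ] 0.0028
25.23 [ 2.  -1.7  8.6] [ 0.9  -1.03  0.01] [ 0.16 -0.25  0.01] 0.0014
```

Force is fine, but the moment reading of about 0.9 N m is more than bar contact can explain, and I can't rule out the gauge having turned in the pads. There's time (25 s used), so I'll lift off, read the moment in the air, and re-read the dial face-on.

Run:
```python
from h import *
g,s=np.load("poses.npy")
rt=toolR(s[2],-.328,0,-1);M=rt.as_matrix();Gx,Gz=-M[:,1],-M[:,2];Gy=np.cross(Gz,Gx);G=np.c_[Gx,Gy,Gz]
p=bot.read_state()['tcp_pos']
bot.line_to(p+[0,0,60],120)
st=bot.read_state();print(st['t'],np.round(st['contact_force']@G,2),np.round(st['moment']@G,2))
bot.move_ptp([480,480,600],toolR(1.4,-.328,-.7,-1).as_quat())
bot.pause(1.3)
save("side","show4",(360,215,90,80),8,1.5)
print(bot.read_state()['t'],bot.read_state()['tcp_pos'])
```

```text
25.875 [-0.4   1.28 -4.65] [ 1.72 -0.02 -0.05]
28.8917 [480.0004982  479.99829075 599.97085352]
```

View pics/show4.png

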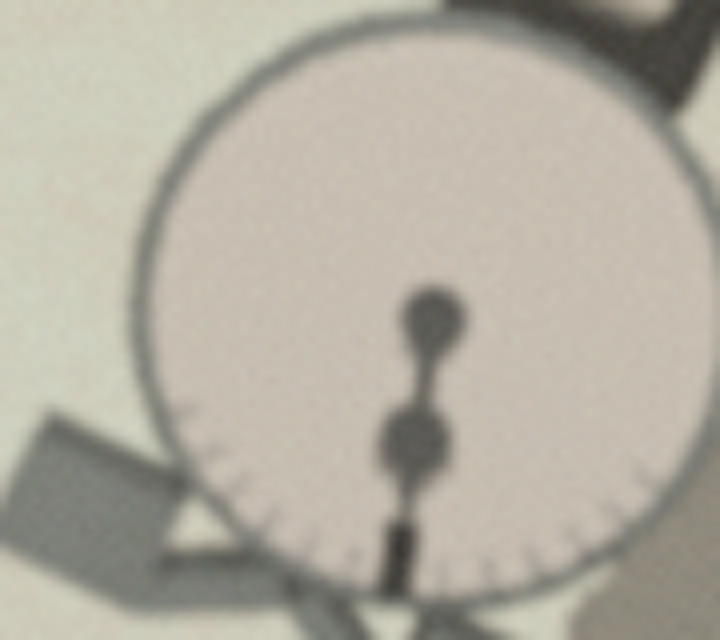

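No slip: the picture matches the earlier one, with hinge (434,319), bob (415,442) and mark (401,525) to (396,592). The moment was a lean bias that's also there in free air. I'll seat it again the same way.

Run:
```python
from h import *
g,s=np.load("poses.npy")
B=np.array([s[0],s[1],58.]);base=np.array([-.36,.0,-4.0])
q=toolR(s[2],0,0,-1).as_quat()
bot.move_ptp([s[0],s[1],240],q)
bot.line_to([s[0],s[1],184],100)
bot.line_to([s[0],s[1],179.0],10); bot.pause(.1)
st=bot.read_state();print(st['t'],st['tcp_pos'],st['contact_force']-base)
for l in np.linspace(0,-.328,4)[1:]:
    rt=toolR(s[2],l,0,-1);M=rt.as_matrix();Gx,Gz=-M[:,1],-M[:,2];Gy=np.cross(Gz,Gx);G=np.c_[Gx,Gy,Gz]
    bot.line_to(B+Gz*(121.4-.2),40,rt.as_quat())
    st=bot.read_state();print(round(st['t'],2),round(l,3),np.round((st['contact_force']-base)@G,1))
bot.line_to(B+Gz*121.5,5,rt.as_quat())
bot.pause(1.3)
st=bot.read_state();T=R.from_quat(st['eef_rot']).as_matrix();x,z=-T[:,1],-T[:,2];y=np.cross(z,x)
print(st['t'],'lean',np.arctan2(y[2],z[2]),'pitch',x[2],np.round((st['contact_force']-base)@G,1),np.round((st['tcp_pos']-B)@G-[0,0,121.4],2),st['width'],abs(st['qvel']).max())
save("side","end",(280,200,110,140),4,1.6)
```

```text
32.0833 [585.62714303 173.17645319 179.35501796] [ 0.35416837 -0.43795388  4.17291377]
32.57 -0.109 [ 0.6 -3.1  2.6]
33.05 -0.219 [ 2.7 -2.2  4.1]
33.53 -0.328 [ 2.4 -2.7  5.9]
35.0833 lean -0.32803259019281833 pitch -1.3101282705652029e-06 [ 2.6 -2.5  3.2] [ 0.   -0.01  0.08] 15.896931663221144 0.0012438058700277753
```

View pics/end.png

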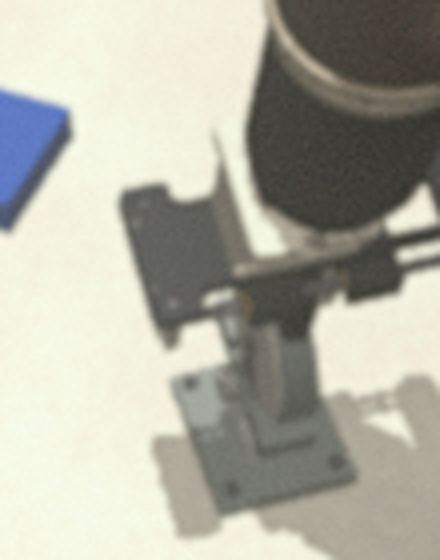

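Run:
```python
from h import *
g,s=np.load("poses.npy")
B=np.array([s[0],s[1],58.]);base=np.array([-.36,.0,-4.0])
rt=toolR(s[2],-.328,0,-1);M=rt.as_matrix();Gx,Gz=-M[:,1],-M[:,2];Gy=np.cross(Gz,Gx);G=np.c_[Gx,Gy,Gz]
bot.line_to(B+Gz*121.2,5,rt.as_quat());bot.pause(1.5)
st=bot.read_state();T=R.from_quat(st['eef_rot']).as_matrix();x,z=-T[:,1],-T[:,2];y=np.cross(z,x)
print(st['t'],np.arctan2(y[2],z[2]),np.round((st['contact_force']-base)@G,1),st['width'],abs(st['qvel']).max())
bot.close_job()
```

```text
36.8833 -0.32794474592573875 [ 1.6 -2.5  9. ] 15.382323236565874 0.001355673619677149
the job is handed in; nothing more can be done
```

The gauge is seated astride about the middle of the stud's bar and held in the gripper at a lean of 0.328 rad. I handed the job in at 36.9 s.

- **Mark:** I picked the gauge up by its handle, turned its dial to the side camera and measured the mark at about 0.33 rad. I then set it upright on the bar and rocked it to that lean.
- **Slip check:** With the gauge leaned 0.328 rad in the air, the pointer lined up with the mark to about 0.01 rad. Because the moment reading looked too high after the first seating, I lifted off and repeated that picture. It was the same, so the gauge had not turned in the grip. The high moment was also there in free air. I then seated and rocked it again.
- **Last readings:** The tool's lean was 0.328 rad, and the arm was at rest. The gauge was pressed on the bar with about 9 N, against the roughly 6 N I aimed for. There was also a sideways force of about 2.5 N, and the grip was holding.
- **Not confirmed:** On the stud the dial is too edge-on to both cameras to read the pointer. That the pointer rests on the mark there is inferred from the in-air match, the no-slip check and the tool's lean. The outline overlay I drew over the pictures on the stud was too coarse to confirm it.
- **Other items:** I never moved toward the slide box, dropper bottle or dish, but I did not check their positions afterwards.

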